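# Prop up the sprung cover of the lamp control box and turn its knob fully up

## Task

On the magnifier's lamp control box, lift the sprung flip cover with the loose wooden prop bar and seat the bar fully home in the slots of both steel rests, so that it holds the cover open; the rests are screwed on anywhere along their rails, so feel for the slots and never press the bar hard on the box. Then, with the cover propped, turn the knob beneath it clockwise as far as it goes, and leave the cover propped and the other loose things where they stand.

Things in the scene. Friction and masses are not known exactly. Their poses are not given: they have to be found in the camera images.
- case: Lamp control box, fixed: dark wooden case 190 (x, -85 to +105) x 150 (y) x 50 mm high, flat grey deck on top. Origin on its underside, z up, -x its front (to the robot, give or take its yaw), y along the cover's hinge. On the deck: knob (x -50, y 0 mm), the flip cover over it, and two equal dark steel rests, upright plates 10 mm thick, centred at y -57 and +57 mm, beside the cover.
- rests_mid (a point): Fixed point on the case (x 62, y 0, z 130 mm), NOT moving with the rests. Each rest: a slot open above, 17 mm wide (x), 18 mm deep (floor z 112); before it a level top (land), z 130, 15 mm long; behind it an upstand, top z 146, whose front face continues the slot's rear wall. The pair may be screwed on so that both slot centres lie up to 17 mm before or behind this point in x; not measured.
- cover (a joint): Angle of the flip cover in rad: 0 closed (level), grows as it opens upward, 2.4 at most. A spring and its weight (0.15 kg) pull it shut at any angle with 0.05 to 0.16 N m, 1 to 2 N at the bar. On the seated bar it stands at about 1.5 to 2.2, depending on where the rests are.
- cover_hinge (a point): Fixed point, middle of the cover's hinge line (along the case's y): case x 34, y 0, z 68 mm. The cover is a bent aluminium sheet, 4 mm thick, spanning y -45 to +45 mm: a rear wall rises from the hinge to a top plate whose underside lies 18 mm from the hinge line and reaches 139 mm forward of it.
- cover_lip (a point): Point on the cover, moving with it: middle of the underside's front edge. Closed, it lies at case x = -105, z = 86 mm, 20 mm in front of the case; nothing is below it there.
- knob (a joint): Angle of the knob in rad, grows clockwise seen from above; starts between 0 and 0.5, its end stop is at 1.4. It stays where it is left; turning takes 0.05 N m.
- knob_grip (a point): On the knob's vertical axis, 20 mm above the deck (70 mm above the bench), turning with the knob. Black knob: disc 38 mm across, 9 mm high, carrying a grip bar 12 mm wide, 36 mm long, top 30 mm above the deck. The grip bar runs along the point's x; its faces look along the point's y. At joint 0 the point's axes are the case's.
- bar: Prop bar of pale wood, loose on the bench: 14 mm (x) x 200 mm (y) x 20 mm (z), about 50 g. Origin: centre of its underside; y along its length. It starts lying with z up, on the robot's left or right. Seated, it lies along the case's y, across both rests, its ends standing out on both sides.
- cup: Copper cup, loose, 72 mm across the rim, 85 mm high; origin at the centre of its underside. Bystander.
- paperweight: Domed glass paperweight, loose, 76 mm across, 44 mm high; origin at the centre of its underside. Bystander.
- tray: Round bamboo sorting tray with jigsaw pieces, loose, 204 mm across, 24 mm high; origin at the centre of its underside. Bystander.
Things that resemble listed ones, but are neither listed nor needed, are in the scene too. Of the things like the bar, leave any that is orange or yellow; of the rest the larger one is meant.

How it is judged:
By the outcome, as a careful person would: the job done as asked, in the order asked, and still so for the second after the job is handed in, with the robot touching nothing.
It also fails if it takes over 64 s, if anything falls off the work surface, if the arm or the gripper's body presses on something with over 40 N, if the wrist force passes 120 N, or if a joint passes its speed limit or range.

## Robot

A 6-joint arm with a two-finger parallel gripper is mounted at the origin on the work surface. World frame = base frame: x ahead of the robot, y to its left, z up, the work surface at z = 0. Lengths are in mm, angles in rad, forces in N, time in s.
With the tool pointing down it reaches from about 375 to 900 mm from the base axis. Payload 3.1 kg.
Tool frame: the origin (TCP) lies midway between the tips of the shut fingers; the grasp point (between the pads) lies env.grasp_offset behind it (env.grasp_offset is the distance from the TCP to the grasp point, in mm); z points along the fingers, x is the direction in which the jaws open and shut, and the axes are right-handed (so a half turn about z gives the same grasp; the last joint's range is limited). The gripper opens to 85 mm and grips with 20 to 120 N. Pads are 22 mm wide; open, the fingers measure 114 mm over their backs; the gripper's body (76 mm by 85 mm) begins 54 mm behind the grasp point. The pads swing forward as they close: fully open they stand 13 mm farther back than shut.
Start: joints at [0.924, 0.527, 1.433, -0, 1.181, -0.178], TCP at [281.785, 557.848, 231.31] pointing down, gripper open.
Joint ranges: [-3.08, 3.08], [-0.75, 2.2], [0.22, 2.44], [-1.43, 4.57], [0, 2.65], [-2.85, 2.85]. Speed limits (rad/s): [2.79, 2.79, 3.14, 3.14, 3.14, 3.14].

## Interface

Orientations are given as a unit quaternion [w, x, y, z].
In Python, from rig import env gives the robot as it stands. The module is installed in compiled form; this text tells all that it offers.
- The arm moves only by the tool carry_out, never from a script. Its argument "steps" is a list that holds one entry, the list of rows, each a list of 5 numbers: the opening in per cent of the stroke, from 0 (shut) to 100 (fully open), then the shift along the world's x, y, z normalised to -1 to 1, where 1 is 4 cm, then the turn about the world's z normalised to -1 to 1, where 1 is 6 degrees. A call has 1 to 20 rows; each row shifts and turns the commanded pose from where the row before left it; what a row does not reach is not made up. A row lasts 1/12 s, in which the tool goes at most 41.7 mm and 7.16 degrees, less where a joint would pass 70% of its speed; a pose out of reach is approached as far as the arm can. A call with a number of a shift or a turn outside -1 to 1 is refused whole. A call with a gripper value outside its range is refused whole. The fingers move at their own pace and stop on an object; the grip force is fixed at half the most. Time passes only in rows, so rows that do not move let the fingers close. It gives the time, the measured TCP pose, the force and the opening at its end, in the units of the state.
- env.observe(): the state, without advancing time (a new reading comes with each control period).
- env.capture(name): name is "scene" or "top"; returns a dict with "image" (400x640x3 uint8, red, green, blue), "depth" (400x640 float32, mm along the optical axis (not along the pixel's ray), 0 where there is no reading), "mtx" (3x3 intrinsics, pixels), "extrinsics" (4x4, takes a point from world to camera coordinates). Camera axes: x right, y up, looking along -z (the intrinsics and any distortion apply to the point x, -y, -z); pixel columns grow to the right and rows downward; lengths in mm; the calibration is good to about 2 mm. A picture is of the moment at which its call begins.
- env.close_job(): hands the job in, once; it reports no verdict.
The state is a dict: "time_s": time; "joint_pos": joint angles; "joint_vel": joint speeds; "joint_efforts": joint torques, N m; "ee_pos": TCP position; "ee_rot": TCP orientation; "force": force on the tool from outside, world axes, zero at the start; "torque": the same for the moment, N m; "grip_width": finger opening in mm.
Only numpy, scipy, OpenCV 4.12 (cv2) and the standard library are available. Lean on these libraries where they do the work, as an engineer would, in place of code of your own. Each camera call takes 0.05 s, during which the arm holds its last target. There are 200 camera calls.

## Working session

There is one attempt and no reset: what is moved stays moved. The work goes in short steps, Python scripts to look and compute and a tool call to move; the robot and the scene stay as the last step left them, time stands still between calls to the robot, and variables do not carry over. Pictures are saved under pics/ and viewed, about 8 in all and at most 12, crops included, and the job is handed in when it is done.

Besides the shell and the picture viewer there is one more tool, called after "Call:" as a command line: name --argument value ..., lists and objects as JSON in quotes. carry_out: Moves the arm, as the interface text tells. Its arguments: {"type":"object","properties":{"steps":{"type":"array"}},"required":["steps"]}

```bash
mkdir -p pics
cat > h.py <<'E'
import numpy as np, cv2
from rig import env
def cap(n):
    c=env.capture(n); return c
def cloud(c):
    d=c["depth"]; K=c["mtx"]; E=c["extrinsics"]
    v,u=np.mgrid[:400,:640]
    X=(u-K[0,2])/K[0,0]*d; Y=-(v-K[1,2])/K[1,1]*d
    P=np.stack([X,Y,-d,np.ones_like(d)],-1)@np.linalg.inv(E).T
    P=P[...,:3]; P[d==0]=np.nan
    return P
def save(n,img): cv2.imwrite(n,img[...,::-1])
E
python3 - <<'E'
from h import *
a=cap("scene");b=cap("top")
save("pics/s0.png",a["image"]);save("pics/t0.png",b["image"])
np.save("t0.npy",cloud(b));np.save("s0.npy",cloud(a))
print(env.grasp_offset,env.observe()); print(b["extrinsics"],b["mtx"])
E
```

```text
18.700000000000003 {'time_s': 0.1, 'joint_pos': array([ 9.24459483e-01,  5.28347302e-01,  1.43376326e+00,  1.96311011e-05,
        1.18140781e+00, -1.78475389e-01]), 'joint_vel': array([ 0.00109006, -0.00119338, -0.00221272,  0.00073584,  0.00194516,
        0.00159267]), 'joint_efforts': array([-5.47035688e-04, -4.43305492e+01, -1.78585696e+01, -2.18236505e-04,
        3.93921684e-03,  1.09280077e-05]), 'ee_pos': array([281.42692904, 557.34027768, 230.45085842]), 'ee_rot': array([ 3.42416397e-04,  8.51758156e-01,  5.23934267e-01, -8.99962675e-04]), 'force': array([-1.27135427,  0.41473615,  0.4894352 ]), 'torque': array([ 0.04159612, -0.04716917,  0.04529736]), 'grip_width': 85.62658720167917}
[[ 2.07398518e-02 -9.99779652e-01  3.24133512e-03 -9.51714862e+01]
 [ 9.78584352e-01  2.09640612e-02  2.04775910e-01 -5.07107578e+02]
 [-2.04798739e-01 -1.07510219e-03  9.78803515e-01 -1.12419172e+03]
 [ 0.00000000e+00  0.00000000e+00  0.00000000e+00  1.00000000e+00]] [[428.78936604   0.         321.5802764 ]
 [  0.         428.78936604 198.62285025]
 [  0.           0.           1.        ]]
```

View pics/t0.png

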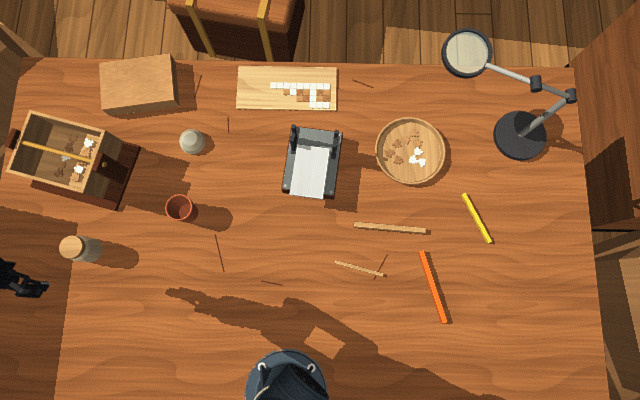

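View pics/s0.png

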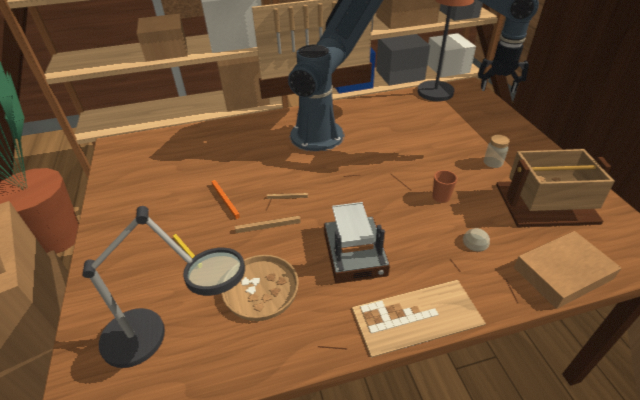

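The top picture shows the case near (313,162) with a slight yaw and the rests near (295,135) and (335,140). The meant bar is the larger pale one at (390,228). The tray is at (410,150), the cup at (179,207) and the paperweight at (192,141).

Run:
```python
from h import *
P=np.load("t0.npy"); b=cv2.imread("pics/t0.png")
def reg(u0,u1,v0,v1,z0,z1):
    Q=P[v0:v1,u0:u1].reshape(-1,3); return Q[(Q[:,2]>z0)&(Q[:,2]<z1)]
Q=reg(345,435,215,242,10,40)
r=cv2.minAreaRect(Q[:,:2].astype(np.float32)); print("bar",r,cv2.boxPoints(r),np.median(Q[:,2]),len(Q))
Q=reg(270,352,115,210,75,100); r=cv2.minAreaRect(Q[:,:2].astype(np.float32)); print("cover",r,cv2.boxPoints(r),np.median(Q[:,2]))
Q=reg(270,352,115,210,42,58); r=cv2.minAreaRect(Q[:,:2].astype(np.float32)); print("deck",r,cv2.boxPoints(r),np.median(Q[:,2]),len(Q))
Q=reg(270,352,115,210,105,160); print("rests",len(Q)); print(np.round(Q[np.argsort(Q[:,1])],0).tolist())
for n,a in dict(cup=(160,195,190,225),pw=(178,208,127,156),tray=(372,448,115,190)).items():
    Q=reg(*a,8,100); print(n,Q.mean(0),Q.max(0),Q.min(0))
i=b[105:215,260:450]; cv2.imwrite("pics/c0.png",cv2.resize(i,None,fx=4,fy=4,interpolation=cv2.INTER_CUBIC))
```

```text
bar ((439.8573303222656, -275.5585632324219), (199.15548706054688, 15.188349723815918), 86.09294128417969) [[ 425.49576 -374.38742]
 [ 440.64883 -375.42233]
 [ 454.2189  -176.7297 ]
 [ 439.06583 -175.6948 ]] 20.032924443556794 389
cover ((589.1864013671875, -45.20849609375), (120.7197265625, 172.14035034179688), 75.90662384033203) [[ 491.0091     -82.7932   ]
 [ 657.9681    -124.70987  ]
 [ 687.3637      -7.6237946]
 [ 520.4047      34.292877 ]] 89.88240247063618
deck ((620.9126586914062, -55.02745056152344), (150.02708435058594, 191.2538299560547), 83.34954071044922) [[ 517.24176  -118.4615  ]
 [ 707.2087   -140.61098 ]
 [ 724.58356     8.406601]
 [ 534.61664    30.556076]] 49.800347683033806 1642
rests 169
[[665.0, -123.0, 108.0], [664.0, -122.0, 119.0], [666.0, -122.0, 122.0], [665.0, -122.0, 130.0], [664.0, -121.0, 140.0], [669.0, -121.0, 144.0], [671.0, -121.0, 145.0], [665.0, -121.0, 147.0], [673.0, -121.0, 146.0], [658.0, -120.0, 111.0], [642.0, -120.0, 119.0], [661.0, -120.0, 111.0], [664.0, -120.0, 111.0], [654.0, -120.0, 115.0], [666.0, -120.0, 114.0], [643.0, -119.0, 130.0
[... 3174 characters left out ...]
0, -0.0, 136.0], [648.0, 0.0, 117.0], [680.0, 0.0, 130.0], [647.0, 1.0, 110.0], [670.0, 1.0, 110.0], [673.0, 1.0, 110.0], [656.0, 2.0, 133.0], [651.0, 2.0, 130.0], [649.0, 2.0, 128.0], [648.0, 2.0, 126.0], [655.0, 2.0, 127.0], [661.0, 3.0, 127.0], [648.0, 3.0, 116.0], [646.0, 3.0, 114.0], [646.0, 4.0, 105.0]]
cup [474.85649826 301.64197299  57.18756764] [507.37665388 331.75129817  88.61227631] [437.43302187 259.64084588   8.16164537]
pw [675.44708446 292.65577291  30.58030919] [726.3299734  334.43827775  47.4216051 ] [644.72581847 260.89775215   8.16056974]
tray [ 673.38458126 -340.82361912   14.38824897] [ 778.59266961 -235.08036079   29.61679181] [ 564.58296235 -444.73647406    8.00176499]
```

View pics/c0.png

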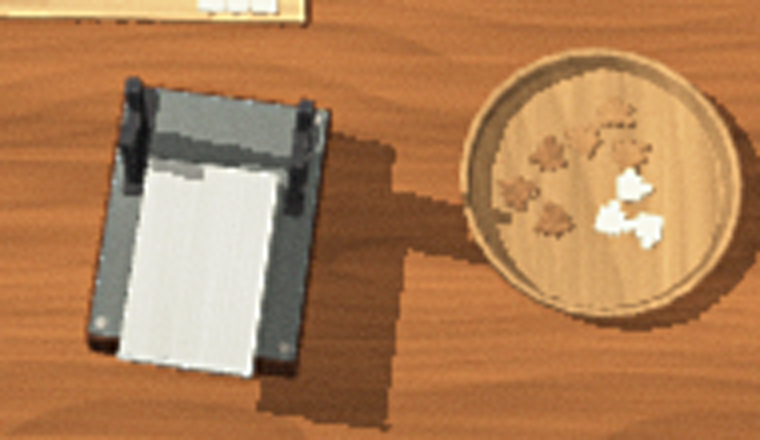

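Call:
carry_out --steps '[[[100, 0.5, -0.8, 0, -0.8], [100, 0.5, -0.8, 0, -0.8], [100, 0.5, -0.8, 0, -0.8], [100, 0.5, -0.8, 0, -0.8], [100, 0.5, -0.8, 0, -0.8], [100, 0.5, -0.8, 0, -0.8], [100, 0.5, -0.8, 0, -0.8], [100, 0.5, -0.8, 0, -0.8], [100, 0, -0.9, 0, -0.4], [100, 0, -0.9, 0, -0.4], [100, 0, -0.9, 0, -0.4], [100, 0, -0.9, 0, -0.4], [100, 0, -0.9, 0, -0.4], [100, 0, -0.9, 0, -0.4], [100, 0, -0.9, 0, -0.4], [100, 0, -0.9, 0, -0.4], [100, 0, -0.9, 0, -0.4], [100, 0, -0.9, 0, -0.4], [100, 0, -0.9, 0, -0.4], [100, 0, -0.9, 0, -0.4]]]'

```text
time_s: 1.77
ee_pos: [441.2, -131.8, 231.2]
ee_rot: [-0.0, 0.999, -0.036, -0.0]
force: [0.9, -0.0, -0.0]
grip_width: 85.2
```

Call:
carry_out --steps '[[[100, -0.02, -0.74, 0, 0], [100, -0.02, -0.74, 0, 0], [100, -0.02, -0.74, 0, 0], [100, -0.02, -0.74, -0.3, 0], [100, -0.02, -0.74, -0.5, 0], [100, -0.02, -0.74, -0.5, 0], [100, -0.04, -0.74, -0.5, 0], [100, -0.04, -0.72, -0.5, 0], [100, 0, 0, -0.5, 0], [100, 0, 0, -0.5, 0], [100, 0, 0, -0.5, 0], [100, 0, 0, -0.5, 0], [100, 0, 0, 0, 0], [100, 0, 0, 0, 0]]]'

```text
time_s: 2.93
ee_pos: [433.1, -365.4, 58.2]
ee_rot: [-0.001, 0.999, -0.035, -0.001]
force: [0.4, 0.2, 0.6]
grip_width: 85.1
```

Call:
carry_out --steps '[[[100, 0, -0.02, -0.3, 0], [100, 0, 0, -0.3, 0], [100, 0, 0, -0.3, 0], [100, 0, 0, -0.25, 0], [100, 0, 0, -0.15, 0], [100, 0, 0, 0, 0], [0, 0, 0, 0, 0], [0, 0, 0, 0, 0], [0, 0, 0, 0, 0], [0, 0, 0, 0, 0], [0, 0, 0, 0, 0], [0, 0, 0, 0, 0], [0, 0, 0, 0, 0], [0, 0, 0, 0, 0]]]'

```text
time_s: 4.1
ee_pos: [434.0, -367.2, 7.9]
ee_rot: [0.0, 0.999, -0.035, 0.0]
force: [0.1, 0.4, 5.1]
grip_width: 12.0
```

Call:
carry_out --steps '[[[0, 0, 0, 0.05, 0], [0, 0, 0, 0.15, 0], [0, 0, 0, 0.3, 0], [0, 0, 0, 0.3, 0], [0, 0, 0, 0.3, 0], [0, 0, 0, 0.1, 0], [0, 0, 0, 0, 0], [0, 0, 0, 0, 0]]]'

```text
time_s: 4.77
ee_pos: [434.0, -367.2, 56.1]
ee_rot: [0.001, 0.999, -0.035, 0.0]
force: [-1.1, -0.0, -1.1]
grip_width: 12.1
```

Run:
```python
from h import *
b=cap("top");a=cap("scene");P=cloud(b);S=cloud(a)
o=env.observe();print(o["ee_pos"],o["grip_width"],o["force"])
M=(P[...,0]>400)&(P[...,0]<480)&(P[...,1]<-160)&(P[...,1]>-340)&(P[...,2]>35)&(P[...,2]<110)
Q=P[M]
if len(Q):
  r=cv2.minAreaRect(Q[:,:2].astype(np.float32)); print(r,cv2.boxPoints(r))
  for y in range(-340,-160,20):
    q=Q[(Q[:,1]>y)&(Q[:,1]<y+20)]; 
    if len(q): print(y,np.round(np.median(q,0),1),len(q))
save("pics/s1.png",a["image"]); cv2.imwrite("pics/s1c.png",cv2.resize(a["image"][100:320,160:420,::-1],None,fx=2.5,fy=2.5))
```

```text
[ 433.5633503  -366.69283365   55.10976294] 12.132259516159797 [-0.38154079 -0.29979133 -0.44963374]
((435.50921630859375, -249.83494567871094), (2.352970600128174, 0.0), -97.51435089111328) [[ 435.66306 -248.66856]
 [ 435.66306 -248.66856]
 [ 435.35538 -251.00133]
 [ 435.35538 -251.00133]]
-260 [ 435.5 -249.8   61.2] 2
```

View pics/s1c.png

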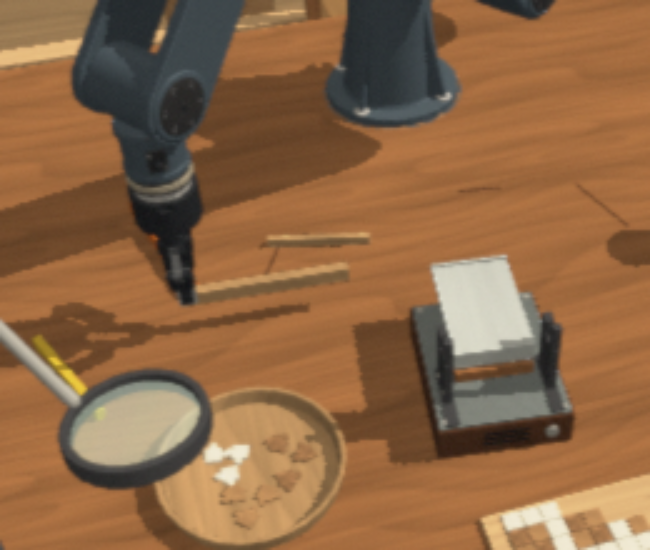

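The scene picture shows the bar held at its right end, nearly level. It appears at crop (200,290) to (345,270), with the case beyond it at (490,350).

```bash
cat >> h.py <<'E'
def bar(x0,x1,y0,y1,z0,z1,step=20,name="scene"):
    S=cloud(cap(name)); M=(S[...,0]>x0)&(S[...,0]<x1)&(S[...,1]<y1)&(S[...,1]>y0)&(S[...,2]>z0)&(S[...,2]<z1)
    Q=S[M]
    for y in np.arange(y0,y1,step):
        q=Q[(Q[:,1]>y)&(Q[:,1]<y+step)]
        if len(q)>3: print(y,"x %.1f..%.1f z %.1f..%.1f n%d"%(*np.percentile(q[:,0],[3,97]),*np.percentile(q[:,2],[3,97]),len(q)), "top edge x", np.round(np.percentile(q[q[:,2]>np.percentile(q[:,2],90)-3][:,0],[0,50,100]),1))
    return Q
E
python3 - <<'E'
from h import *
Q=bar(405,475,-345,-150,30,110)
print(Q[:,1].max())
E
```

```text
-345 x 429.3..445.7 z 50.4..69.4 n53 top edge x [427.1 436.9 444.6]
-325 x 431.0..446.8 z 51.0..69.9 n52 top edge x [431.5 439.8 443.9]
-305 x 433.7..447.0 z 48.0..70.3 n50 top edge x [433.6 440.3 446.5]
-285 x 431.6..448.8 z 48.5..69.2 n53 top edge x [431.5 440.8 447.7]
-265 x 435.7..451.5 z 50.6..69.2 n52 top edge x [435.3 442.9 449.2]
-245 x 436.6..452.2 z 48.8..70.1 n51 top edge x [435.6 443.9 453.3]
-225 x 437.1..454.5 z 49.6..69.9 n51 top edge x [437.  447.8 454.8]
-205 x 437.9..453.7 z 47.5..69.5 n47 top edge x [437.7 446.5 455.8]
-185 x 441.6..455.4 z 50.9..70.0 n28 top edge x [441.1 447.5 455.4]
-173.27176334159608
```

Call:
carry_out --steps '[[[0, 0.07, 0.3, 0.02, 0], [0, 0.07, 0.5, 0.03, -0.04], [0, 0.07, 0.5, 0.03, -0.04], [0, 0.07, 0.5, 0.03, -0.04], [0, 0.07, 0.5, 0.03, -0.04], [0, 0.07, 0.5, 0.03, -0.04], [0, 0.07, 0.5, 0.03, -0.04], [0, 0.07, 0.5, 0.03, -0.04], [0, 0.07, 0.5, 0.03, -0.04], [0, 0.07, 0.5, 0.01, -0.04], [0, 0.06, 0.5, 0, -0.04], [0, 0.06, 0.5, 0, -0.04], [0, 0, 0.15, 0, -0.04], [0, 0, 0, 0, 0], [0, 0, 0, 0, 0]]]'

```text
time_s: 6.17
ee_pos: [466.6, -128.7, 66.0]
ee_rot: [0.0, 0.998, -0.059, -0.0]
force: [-0.8, 0.9, -0.5]
grip_width: 12.2
```

Run:
```python
from h import *
o=env.observe();print(o["ee_pos"],o["ee_rot"],o["force"])
Q=bar(440,500,-160,70,45,110,30)
print(Q[:,1].max())
```

```text
[ 466.58836389 -128.73134409   65.98367873] [ 8.43297088e-05  9.98234810e-01 -5.93906802e-02 -6.20813900e-05] [-0.8341449   0.91488909 -0.49593866]
-160 x 456.4..487.0 z 66.8..98.2 n32 top edge x [461.3 484.5 486.5]
-130 x 463.5..486.9 z 59.9..94.1 n63 top edge x [480.9 485.6 490.4]
-100 x 465.5..481.2 z 59.8..81.0 n70 top edge x [464.9 474.  482.4]
-70 x 468.1..485.6 z 72.2..80.3 n44 top edge x [466.2 476.8 486.4]
-40 x 471.7..487.8 z 72.0..80.4 n45 top edge x [470.1 478.7 487.8]
-10 x 476.2..491.8 z 61.3..81.7 n52 top edge x [476.7 485.1 493.8]
20 x 481.0..495.8 z 59.9..79.9 n74 top edge x [480.4 486.3 496.3]
50 x 481.9..495.9 z 60.8..80.1 n30 top edge x [481.9 489.7 495.9]
65.10125774473448
```

Call:
carry_out --steps '[[[0, 0.12, -0.022, 0, 0], [0, 0.12, -0.022, 0, 0], [0, 0.12, -0.022, 0, 0], [0, 0.12, -0.022, 0, 0], [0, 0.12, -0.022, 0, 0], [0, 0.12, -0.022, 0, 0], [0, 0.12, -0.022, 0, 0], [0, 0.12, -0.022, 0, 0], [0, 0.11, 0, 0, 0], [0, 0, 0, 0, 0], [0, 0, 0, 0, 0]]]'

```text
time_s: 7.13
ee_pos: [509.6, -135.9, 66.1]
ee_rot: [0.0, 0.998, -0.06, -0.0]
force: [0.7, -0.3, -0.5]
grip_width: 11.9
```

Call:
carry_out --steps '[[[0, 0, 0, 0.08, 0], [0, 0, 0, 0.08, 0], [0, 0, 0, 0.08, 0], [0, 0, 0, 0.08, 0], [0, 0, 0, 0.08, 0], [0, 0, 0, 0.1, 0], [0, 0, 0, 0.1, 0], [0, 0, 0, 0, 0], [0, 0, 0, 0, 0]]]'

```text
time_s: 7.88
ee_pos: [509.4, -136.0, 90.4]
ee_rot: [0.0, 0.998, -0.06, 0.0]
force: [-0.1, -0.3, -1.4]
grip_width: 12.0
```

Call:
carry_out --steps '[[[0, 0.11, -0.013, 0.12, 0], [0, 0.11, -0.013, 0.12, 0], [0, 0.11, -0.013, 0.12, 0], [0, 0.11, -0.013, 0.12, 0], [0, 0.11, -0.013, 0.12, 0], [0, 0.11, -0.013, 0.12, 0], [0, 0.11, -0.013, 0.12, 0], [0, 0.11, -0.013, 0.12, 0], [0, 0.11, -0.013, 0.12, 0], [0, 0.11, -0.013, 0.12, 0], [0, 0.11, -0.013, 0.12, 0], [0, 0.11, -0.013, 0.12, 0], [0, 0, 0, 0, 0], [0, 0, 0, 0, 0]]]'

```text
time_s: 9.05
ee_pos: [562.5, -142.5, 148.1]
ee_rot: [0.0, 0.998, -0.06, 0.0]
force: [-0.1, 0.1, -1.4]
grip_width: 11.9
```

Run:
```python
from h import *
o=env.observe();print(o["ee_pos"],o["ee_rot"],o["force"],o["torque"])
a=cap("scene"); cv2.imwrite("pics/s2c.png",cv2.resize(a["image"][130:290,240:440,::-1],None,fx=3.5,fy=3.5))
```

```text
[ 562.53990588 -142.48059929  148.06703172] [ 3.06503006e-04  9.98205906e-01 -5.98730537e-02  3.04049228e-04] [-0.07416964  0.11179449 -1.42006675] [-0.21063064  0.17373563  0.01531743]
```

View pics/s2c.png

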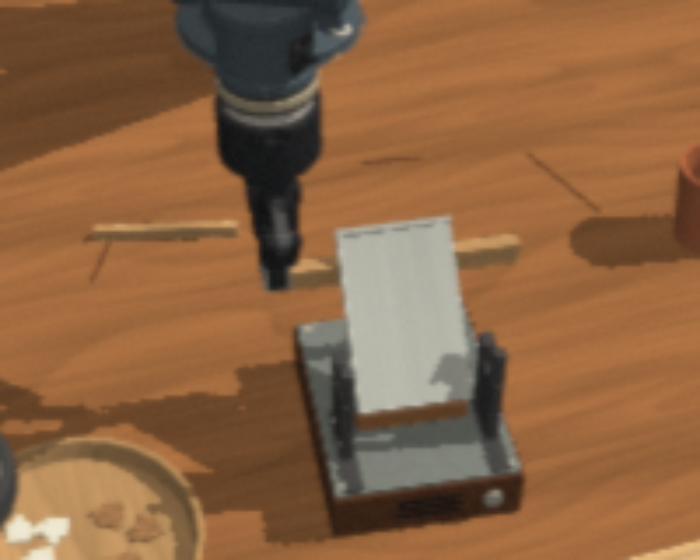

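The cover is riding on the bar: it covers crop (340–465, 220–410), and the bar's ends show at (320,270) and (500,250).

Call:
carry_out --steps '[[[0, 0.1, -0.012, 0, 0], [0, 0.13, -0.015, 0, 0], [0, 0.13, -0.015, 0, 0], [0, 0.13, -0.015, 0, 0], [0, 0.13, -0.015, 0, 0], [0, 0.13, -0.015, 0, 0], [0, 0.13, -0.015, 0, 0], [0, 0.13, -0.015, 0, 0], [0, 0.13, -0.015, 0, 0], [0, 0.13, -0.015, 0, 0], [0, 0.13, -0.015, -0.01, 0], [0, 0.13, -0.015, -0.02, 0], [0, 0.13, -0.015, -0.02, 0], [0, 0.13, -0.015, -0.02, 0], [0, 0.13, -0.015, -0.03, 0], [0, 0.13, -0.015, -0.03, 0], [0, 0.05, -0.006, 0, 0], [0, 0, 0, 0, 0], [0, 0, 0, 0, 0]]]'

```text
time_s: 10.68
ee_pos: [646.0, -151.9, 142.3]
ee_rot: [-0.0, 0.998, -0.06, -0.0]
force: [-1.8, 0.8, -0.7]
grip_width: 12.0
```

Run:
```python
from h import *
o=env.observe();print(o["ee_pos"],o["ee_rot"],o["force"],o["torque"])
O=np.array([611.,-53.9]);R=np.array([[.9933,-.1158],[.1158,.9933]])
for n in("scene","top"):
  a=cap(n);S=cloud(a); S2=S.copy(); S2[...,:2]=(S[...,:2]-O)@R.T
  for y0,y1 in((-78,-66),(-62,-52),(-45,45),(52,62),(64,100)):
    q=S2[(S2[...,1]>y0)&(S2[...,1]<y1)&(S2[...,2]>105)&(S2[...,2]<175)&(S2[...,0]>0)&(S2[...,0]<90)]
    if len(q)>3: print(n,y0,len(q),"x",np.round(np.percentile(q[:,0],[2,20,50,80,98])),"z",np.round(np.percentile(q[:,2],[2,20,50,80,98]),1))
  if n=="scene": cv2.imwrite("pics/s3c.png",cv2.resize(a["image"][130:290,240:440,::-1],None,fx=3.5,fy=3.5))
```

```text
[ 645.95713762 -151.9173304   142.27177019] [-1.13529022e-05  9.98202820e-01 -5.99246905e-02 -4.00925346e-04] [-1.81432511  0.80061625 -0.66805727] [-0.03443133  0.25893123  0.01748135]
scene -78 36 x [42. 50. 52. 53. 54.] z [135.3 141.1 148.1 154.1 156.1]
scene -62 98 x [35. 49. 63. 70. 73.] z [105.7 115.6 139.9 151.  156.5]
scene -45 612 x [54. 56. 57. 58. 60.] z [106.8 120.6 141.6 161.6 173.1]
scene 52 112 x [36. 48. 61. 70. 72.] z [105.6 114.  133.  147.9 156.6]
scene 64 113 x [40. 45. 52. 53. 55.] z [137.8 142.6 151.5 154.8 155.9]
top 64 29 x [39. 41. 46. 50. 53.] z [147.3 152.  153.8 155.5 157.9]
```

View pics/s3c.png

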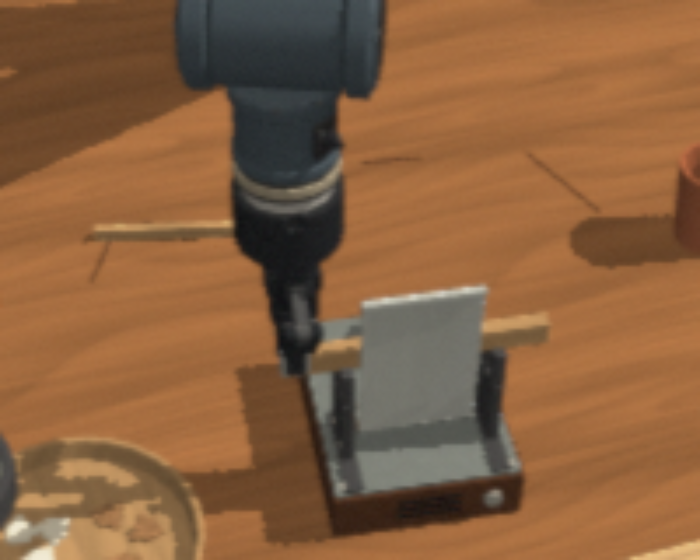

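The cover now stands about upright. The bar lies across the rests above the lands, from crop (335,355) to (545,325), with its rear about 8 mm before the upstands. Next I feel for the upstands.

Call:
carry_out --steps '[[[0, 0.05, -0.006, -0.02, 0], [0, 0.05, -0.006, -0.02, 0], [0, 0.05, -0.006, 0, 0], [0, 0, 0, 0, 0], [0, 0, 0, 0, 0]]]'

```text
time_s: 11.2
ee_pos: [652.2, -152.6, 140.8]
ee_rot: [-0.0, 0.998, -0.06, -0.0]
force: [-1.9, -0.1, -1.2]
grip_width: 12.1
```

Call:
carry_out --steps '[[[0, 0.025, -0.003, 0, 0], [0, 0, 0, 0, 0], [0, 0, 0, 0, 0]]]'

```text
time_s: 11.45
ee_pos: [653.1, -152.7, 140.9]
ee_rot: [-0.0, 0.998, -0.06, -0.0]
force: [-2.3, -0.7, -1.4]
grip_width: 12.1
```

Call:
carry_out --steps '[[[0, 0.025, -0.003, 0, 0], [0, 0, 0, 0, 0], [0, 0, 0, 0, 0]]]'

```text
time_s: 11.7
ee_pos: [653.7, -152.8, 140.8]
ee_rot: [-0.0, 0.998, -0.06, -0.001]
force: [-3.3, 0.2, -0.7]
grip_width: 12.0
```

Contact may be starting; one more millimetre will tell.

Call:
carry_out --steps '[[[0, 0.025, -0.003, 0, 0], [0, 0, 0, 0, 0], [0, 0, 0, 0, 0]]]'

```text
time_s: 11.95
ee_pos: [653.8, -152.9, 140.7]
ee_rot: [-0.0, 0.998, -0.06, -0.002]
force: [-5.8, 0.3, 0.0]
grip_width: 12.2
```

Run:
```python
from h import *
o=env.observe();print(o["ee_pos"],o["force"],o["torque"])
O=np.array([611.,-53.9]);R=np.array([[.9933,-.1158],[.1158,.9933]])
print((o["ee_pos"][:2]-O)@R.T)
```

```text
[ 653.82241473 -152.86382858  140.67280534] [-5.83015697  0.27407177  0.0166363 ] [-0.00932351  0.87314468  0.1915263 ]
[ 53.9955159 -93.3419353]
```

Call:
carry_out --steps '[[[0, -0.065, 0.0075, 0, 0], [0, 0, 0, -0.05, 0], [0, 0, 0, -0.05, 0], [0, 0, 0, -0.05, 0], [0, 0, 0, -0.05, 0], [0, 0, 0, 0, 0], [0, 0, 0, 0, 0]]]'

```text
time_s: 12.53
ee_pos: [652.6, -152.7, 132.7]
ee_rot: [-0.0, 0.998, -0.06, -0.0]
force: [-0.8, -0.1, -0.4]
grip_width: 12.4
```

Call:
carry_out --steps '[[[0, 0, 0, -0.05, 0], [0, 0, 0, -0.05, 0], [0, 0, 0, 0, 0], [0, 0, 0, 0, 0]]]'

```text
time_s: 12.87
ee_pos: [652.3, -152.6, 128.6]
ee_rot: [-0.0, 0.998, -0.06, -0.0]
force: [-1.8, 0.7, -0.1]
grip_width: 12.1
```

Call:
carry_out --steps '[[[0, 0, 0, -0.05, 0], [0, 0, 0, -0.05, 0], [0, 0, 0, -0.05, 0], [0, 0, 0, 0, 0], [0, 0, 0, 0, 0]]]'

```text
time_s: 13.28
ee_pos: [652.3, -152.6, 122.6]
ee_rot: [-0.0, 0.998, -0.06, -0.0]
force: [-2.1, 0.3, 0.0]
grip_width: 12.4
```

Call:
carry_out --steps '[[[0, 0, 0, -0.05, 0], [0, 0, 0, 0, 0], [0, 0, 0, 0, 0]]]'

```text
time_s: 13.53
ee_pos: [652.5, -152.7, 120.8]
ee_rot: [-0.0, 0.998, -0.06, -0.0]
force: [-2.3, 0.7, 0.0]
grip_width: 12.2
```

Call:
carry_out --steps '[[[0, 0, 0, -0.03, 0], [0, 0, 0, 0, 0], [0, 0, 0, 0, 0]]]'

```text
time_s: 13.78
ee_pos: [652.8, -152.8, 119.9]
ee_rot: [0.0, 0.998, -0.06, 0.0]
force: [-1.1, -0.5, 1.7]
grip_width: 12.2
```

Call:
carry_out --steps '[[[0, 0, 0, -0.03, 0], [0, 0, 0, 0, 0], [0, 0, 0, 0, 0]]]'

```text
time_s: 14.03
ee_pos: [652.8, -152.9, 119.5]
ee_rot: [0.0, 0.998, -0.06, 0.0]
force: [-2.6, 0.5, 4.8]
grip_width: 11.7
```

```bash
cat > chk.py <<'E'
from h import *
o=env.observe();print(o["ee_pos"],o["force"],o["torque"])
O=np.array([611.,-53.9]);R=np.array([[.9933,-.1158],[.1158,.9933]])
for n in("scene","top"):
  a=cap(n);S=cloud(a); S2=S.copy(); S2[...,:2]=(S[...,:2]-O)@R.T
  for y0,y1 in((-100,-85),(-85,-66),(64,80),(80,100)):
    q=S2[(S2[...,1]>y0)&(S2[...,1]<y1)&(S2[...,2]>105)&(S2[...,2]<175)&(S2[...,0]>0)&(S2[...,0]<90)]
    if len(q)>3: print(n,y0,len(q),"x",np.round(np.percentile(q[:,0],[2,20,50,80,98])),"z",np.round(np.percentile(q[:,2],[2,20,50,80,90,98]),1))
E
python3 chk.py
```

```text
[ 652.84126045 -152.92279063  119.48832994] [-2.58344586  0.48592457  4.81750909] [0.19732844 0.45303653 0.14844291]
scene -100 34 x [65. 70. 72. 75. 89.] z [120.6 131.9 138.4 146.1 166.8 170.4]
scene -85 45 x [50. 58. 59. 61. 66.] z [112.5 119.5 126.7 132.5 133.1 136.6]
scene 64 42 x [46. 52. 58. 60. 62.] z [116.  122.6 131.6 133.5 134.2 134.8]
scene 80 63 x [46. 51. 58. 59. 61.] z [114.4 122.5 131.4 134.3 135.5 136.7]
```

The bar bottomed at underside z of about 112. Releasing it now and rising clear.

Call:
carry_out --steps '[[[30, 0, 0, 0, 0], [40, 0, 0, 0, 0], [50, 0, 0, 0, 0], [50, 0, 0, 0, 0], [50, 0, 0, 0, 0], [50, 0, 0, 0.1, 0], [50, 0, -0.05, 0.3, 0], [50, 0, -0.1, 0.5, 0], [50, 0, -0.1, 0.6, 0], [50, 0, -0.1, 0.7, 0], [50, 0, 0, 0.7, 0], [50, 0, 0, 0, 0]]]'

```text
time_s: 15.13
ee_pos: [656.4, -168.8, 242.9]
ee_rot: [0.003, 0.998, -0.06, 0.007]
force: [0.8, -0.6, 1.2]
grip_width: 42.6
```

```bash
python3 chk.py
python3 - <<'E'
from h import *
a=cap("scene"); cv2.imwrite("pics/s4c.png",cv2.resize(a["image"][180:290,290:430,::-1],None,fx=5,fy=5,interpolation=cv2.INTER_CUBIC))
E
```

```text
[ 656.43727458 -168.75319477  242.8823091 ] [ 0.75515287 -0.5850391   1.17024312] [-0.05530519 -0.06134515 -0.01326884]
scene -100 52 x [44. 50. 57. 59. 61.] z [114.9 120.7 130.1 132.4 133.6 134.7]
scene -85 62 x [46. 50. 56. 58. 60.] z [112.1 119.6 129.9 133.2 134.  135.3]
scene 64 40 x [46. 50. 57. 58. 59.] z [115.8 121.5 129.9 132.3 133.2 134.9]
scene 80 63 x [43. 51. 56. 58. 59.] z [113.2 119.4 129.  132.6 133.4 133.9]
```

View pics/s4c.png

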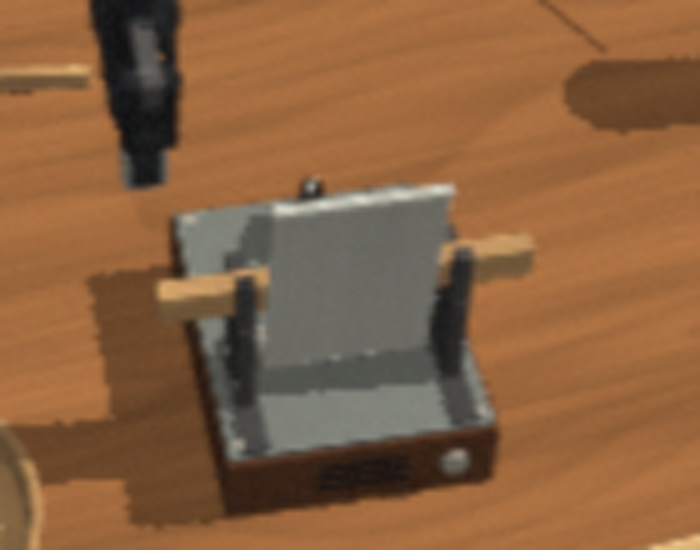

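The bar lies level in both slots, seen at crop (215,295) and (490,258), and the cover rests on it. Next is the knob angle, from the top camera.

Run:
```python
from h import *
a=cap("top"); P=cloud(a); cv2.imwrite("pics/t4c.png",cv2.resize(a["image"][115:215,265:365,::-1],None,fx=6,fy=6,interpolation=cv2.INTER_CUBIC))
M=(np.hypot(P[...,0]-561.3,P[...,1]+48.1)<30)
q=P[M&(P[...,2]>70)&(P[...,2]<95)]; print(len(q), q.mean(0) if len(q) else 0)
if len(q)>5:
  r=cv2.minAreaRect(q[:,:2].astype(np.float32));print(r)
  c=q[:,:2]-q[:,:2].mean(0);w,V=np.linalg.eigh(c.T@c);print(np.degrees(np.arctan2(V[1,1],V[0,1])),w)
q=P[M&(P[...,2]>55)&(P[...,2]<64)]; print(len(q), q.mean(0) if len(q) else 0)
```

```text
0 0
0 0
```

View pics/t4c.png

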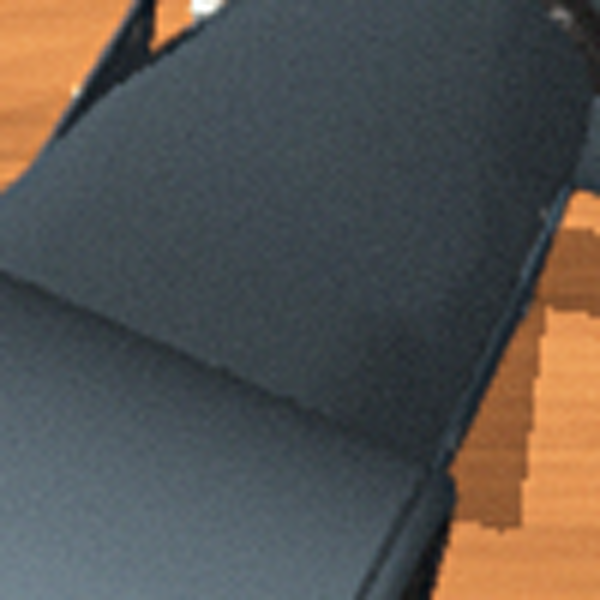

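The arm hides the box in this view, so I move it aside.

Call:
carry_out --steps '[[[60, 0, -0.5, 0.1, 0.7], [60, -0.3, -0.7, 0, 0.9], [60, -0.5, -0.8, 0, 0.9], [60, -0.6, -0.8, 0, 0.9], [60, -0.6, -0.8, 0, 0.9], [60, -0.6, -0.7, 0, 0.9], [60, -0.5, -0.5, 0, 0.9], [60, -0.4, -0.2, 0, 0.9], [60, 0, 0, 0, 0.9], [60, 0, 0, 0, 0.9], [60, 0, 0, 0, 0.9], [60, 0, 0, 0, 0.9]]]'

```text
time_s: 16.33
ee_pos: [511.5, -366.2, 236.7]
ee_rot: [-0.002, 0.879, 0.477, -0.001]
force: [0.3, -0.4, 0.4]
grip_width: 51.3
```

```bash
cat > kn.py <<'E'
from h import *
a=cap("top"); P=cloud(a); cv2.imwrite("pics/knob.png",cv2.resize(a["image"][115:215,265:365,::-1],None,fx=6,fy=6,interpolation=cv2.INTER_CUBIC))
M=(np.hypot(P[...,0]-561.3,P[...,1]+48.1)<30)
for z0,z1 in((73,95),(55,64)):
  q=P[M&(P[...,2]>z0)&(P[...,2]<z1)]; print(len(q), q.mean(0) if len(q) else 0, np.median(q,0))
  if len(q)>5 and z0==73:
    r=cv2.minAreaRect(q[:,:2].astype(np.float32));print(r)
    c=q[:,:2]-q[:,:2].mean(0);w,V=np.linalg.eigh(c.T@c);print(np.degrees(np.arctan2(V[1,1],V[0,1])),w)
E
python3 kn.py
```

```text
0 0 [nan nan nan]
0 0 [nan nan nan]
  return _methods._mean(a, axis=axis, dtype=dtype,
  ret = um.true_divide(
```

View pics/knob.png

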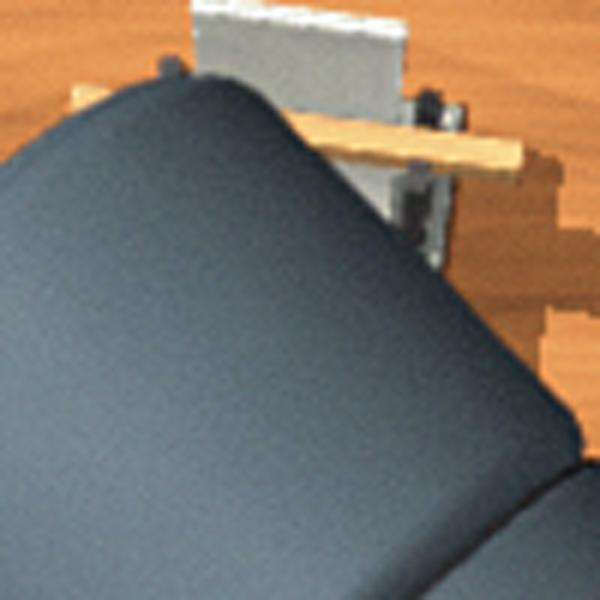

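Call:
carry_out --steps '[[[60, -0.6, -0.7, 0, 0], [60, -0.8, -0.7, 0, 0], [60, -0.8, -0.7, 0, 0], [60, -0.8, -0.7, 0, 0], [60, -0.6, -0.6, 0, 0], [60, -0.4, -0.4, 0, 0], [60, 0, 0, 0, 0]]]'

```text
time_s: 16.97
ee_pos: [350.6, -520.4, 237.2]
ee_rot: [-0.0, 0.882, 0.472, -0.001]
force: [0.0, 0.5, 0.3]
grip_width: 51.1
```

```bash
python3 kn.py 2>/dev/null
```

```text
57 [560.75800508 -48.57450445  79.69414932] [560.42648902 -49.03360274  80.2161039 ]
((560.924560546875, -48.69779968261719), (12.492534637451172, 36.887535095214844), 56.54337692260742)
146.17759920301535 [ 724.42356778 5921.78409502]
79 [559.82886833 -48.75486243  58.90833566] [559.32966558 -49.294877    58.91860705]
```

Knob angle is about 0.47 rad, so 53° remain to the stop. The jaw is already at 56.3°, as needed.

Call:
carry_out --steps '[[[60, 0.329, 0.737, 0, 0], [60, 0.329, 0.737, 0, 0], [60, 0.329, 0.737, 0, 0], [60, 0.329, 0.737, 0, 0], [60, 0.329, 0.737, 0, 0], [60, 0.329, 0.737, 0, 0], [60, 0.329, 0.737, 0, 0], [60, 0.329, 0.737, 0, 0], [60, 0.329, 0.737, 0, 0], [60, 0.329, 0.737, 0, 0], [60, 0.329, 0.737, 0, 0], [60, 0.329, 0.737, 0, 0], [60, 0.329, 0.737, 0, 0], [60, 0.329, 0.737, 0, 0], [60, 0.329, 0.737, 0, 0], [60, 0.329, 0.737, 0, 0], [60, 0, 0, -0.4, 0], [60, 0, 0, -0.8, 0], [60, 0, 0, -0.8, 0], [60, 0, 0, 0, 0]]]'

```text
time_s: 18.68
ee_pos: [560.1, -42.1, 152.6]
ee_rot: [-0.005, 0.88, 0.476, -0.005]
force: [-1.0, 0.4, -0.4]
grip_width: 51.3
```

Call:
carry_out --steps '[[[60, 0, 0, -0.5, 0], [60, 0, 0, -0.5, 0], [60, 0, 0, 0, 0], [60, 0, 0, 0, 0], [60, 0, 0, 0, 0]]]'

```text
time_s: 19.1
ee_pos: [565.8, -45.2, 119.9]
ee_rot: [0.001, 0.88, 0.475, 0.001]
force: [0.7, -0.9, 0.7]
grip_width: 51.1
```

Call:
carry_out --steps '[[[60, -0.06, -0.04, -0.15, 0], [60, -0.06, -0.045, -0.25, 0], [60, 0, 0, -0.25, 0], [60, 0, 0, -0.25, 0], [60, 0, 0, -0.25, 0], [60, 0, 0, -0.2, 0], [60, 0, 0, 0, 0], [60, 0, 0, 0, 0]]]'

```text
time_s: 19.77
ee_pos: [559.9, -48.6, 63.7]
ee_rot: [-0.001, 0.88, 0.475, -0.001]
force: [0.5, 0.2, 0.4]
grip_width: 51.4
```

Call:
carry_out --steps '[[[0, 0, 0, 0, 0], [0, 0, 0, 0, 0], [0, 0, 0, 0, 0], [0, 0, 0, 0, 0], [0, 0, 0, 0, 0], [0, 0, 0, 0, 0], [0, 0, 0, 0, 0]]]'

```text
time_s: 20.35
ee_pos: [561.2, -47.9, 65.3]
ee_rot: [0.0, 0.88, 0.475, 0.001]
force: [1.7, 4.6, 1.9]
grip_width: 10.2
```

Call:
carry_out --steps '[[[0, 0, 0, 0, -0.5], [0, 0, 0, 0, -0.7], [0, 0, 0, 0, -0.7], [0, 0, 0, 0, -0.7], [0, 0, 0, 0, -0.7], [0, 0, 0, 0, -0.7], [0, 0, 0, 0, -0.7], [0, 0, 0, 0, -0.7], [0, 0, 0, 0, -0.7], [0, 0, 0, 0, -0.7], [0, 0, 0, 0, -0.7], [0, 0, 0, 0, -0.5], [0, 0, 0, 0, 0], [0, 0, 0, 0, 0]]]'

```text
time_s: 21.52
ee_pos: [560.8, -48.1, 65.3]
ee_rot: [-0.0, 0.997, 0.076, 0.001]
force: [1.3, 4.8, 6.5]
grip_width: 10.3
```

```bash
cat > o.py <<'E'
from h import *
o=env.observe();q=o["ee_rot"];print(o["ee_pos"],np.degrees(2*np.arctan2(q[2],q[1])),o["force"],o["torque"],o["grip_width"])
E
python3 o.py
```

```text
[560.7892887  -48.08185553  65.2616606 ] 8.77102584150028 [1.30134647 4.79633947 6.51723121] [ 0.83001278 -0.05202102 -0.07765496] 10.344307567863742
```

Call:
carry_out --steps '[[[0, 0, 0, 0, -0.3], [0, 0, 0, 0, -0.4], [0, 0, 0, 0, -0.3], [0, 0, 0, 0, -0.2], [0, 0, 0, 0, 0], [0, 0, 0, 0, 0]]]'

```text
time_s: 22.02
ee_pos: [560.7, -48.1, 65.3]
ee_rot: [-0.0, 1.0, 0.015, 0.001]
force: [1.0, 5.4, 5.6]
grip_width: 10.6
```

```bash
python3 o.py
```

```text
[560.74756379 -48.08483906  65.28163398] 1.748814346246106 [1.04417128 5.36245655 5.62437357] [ 0.96477232 -0.02808835  0.54768442] 10.612208106489732
```

The torque rose from -0.08 to 0.55 N m, so the stop is reached. One more small push confirms it.

Call:
carry_out --steps '[[[0, 0, 0, 0, -0.3], [0, 0, 0, 0, 0], [0, 0, 0, 0, 0]]]'

```text
time_s: 22.27
ee_pos: [560.7, -48.1, 65.3]
ee_rot: [0.0, 1.0, 0.001, 0.001]
force: [0.9, 6.3, 5.8]
grip_width: 10.4
```

```bash
python3 o.py
```

```text
[560.72943188 -48.08833636  65.25238275] 0.09857775889351772 [0.89736316 6.29646991 5.80002657] [ 1.04586803 -0.1302559   1.04441762] 10.399329716772128
```

Call:
carry_out --steps '[[[60, 0, 0, 0, 0], [60, 0, 0, 0, 0], [60, 0, 0, 0, 0], [60, 0, 0, 0, 0], [60, 0, 0, 0, 0], [60, 0, 0, 0.3, 0], [60, 0, 0, 0.6, 0], [60, 0, 0, 0.8, 0], [60, 0, 0, 0.8, 0], [60, 0, 0, 0.8, 0], [60, 0, 0, 0.8, 0], [60, 0, 0, 0.2, 0]]]'

```text
time_s: 23.27
ee_pos: [563.0, -49.7, 241.8]
ee_rot: [0.001, 1.0, -0.002, 0.005]
force: [0.7, 0.2, -0.5]
grip_width: 51.2
```

Call:
carry_out --steps '[[[60, -0.3, -0.5, 0, 0], [60, -0.35, -0.75, 0, 0], [60, -0.35, -0.75, 0, 0], [60, -0.35, -0.75, 0, 0], [60, -0.35, -0.75, 0, 0], [60, -0.35, -0.75, 0, 0], [60, -0.35, -0.75, 0, 0], [60, -0.35, -0.75, 0, 0], [60, -0.35, -0.75, 0, 0], [60, -0.35, -0.75, 0, 0], [60, -0.35, -0.75, 0, 0], [60, -0.35, -0.75, 0, 0], [60, -0.35, -0.75, 0, 0], [60, -0.35, -0.75, 0, 0], [60, -0.35, -0.75, 0, 0], [60, -0.3, -0.75, 0, 0], [60, -0.1, -0.3, 0, 0], [60, 0, 0, 0, 0], [60, 0, 0, 0, 0]]]'

```text
time_s: 24.85
ee_pos: [335.9, -530.0, 235.4]
ee_rot: [-0.001, 1.0, -0.003, -0.0]
force: [0.6, 0.6, -1.1]
grip_width: 51.7
```

```bash
python3 o.py; python3 kn.py; python3 chk.py
python3 - <<'E'
from h import *
a=cap("scene")["image"];b=cap("top")["image"]
i=cv2.resize(b[100:300,150:450,::-1],(600,400),interpolation=cv2.INTER_CUBIC)
j=cv2.resize(a[180:290,310:430,::-1],(200,183)); i[:183,-200:]=j
cv2.imwrite("pics/fin.png",i)
P=cloud(cap("top"))
def reg(u0,u1,v0,v1):
    Q=P[v0:v1,u0:u1].reshape(-1,3); return Q[(Q[:,2]>8)&(Q[:,2]<100)].mean(0)
for n,a in dict(cup=(160,195,190,225),pw=(178,208,127,156),tray=(372,448,115,190)).items(): print(n,reg(*a))
E
```

```text
[ 335.851875   -530.0320841   235.42790281] -0.3528306162935404 [ 0.59026458  0.64743201 -1.13363236] [ 0.00043402 -0.0115143  -0.0082725 ] 51.72126346174171
64 [560.07224123 -48.09272109  79.07513354] [559.96142817 -47.87848587  79.59816694]
((560.3974609375, -47.877838134765625), (11.260494232177734, 35.41464614868164), 2.523921012878418)
92.8639278322797 [ 791.71544278 6866.79428466]
79 [557.02395208 -49.54360211  58.9960535 ] [553.48252868 -48.89573342  58.73188468]
[ 336.3428712  -529.11016651  235.65795847] [0.41211312 0.30585365 0.03350833] [-0.0182562  -0.0157858   0.00283537]
scene -100 52 x [45. 51. 57. 58. 60.] z [114.6 121.3 129.4 132.  133.9 135.5]
scene -85 63 x [44. 50. 56. 58. 59.] z [112.6 118.9 129.9 132.5 133.2 134.7]
scene 64 39 x [45. 51. 57. 58. 60.] z [115.  121.5 130.6 133.  133.5 134.4]
scene 80 63 x [44. 50. 56. 58. 60.] z [112.6 119.7 129.1 132.4 133.2 134.9]
top -100 42 x [43. 44. 48. 54. 57.] z [117.4 126.4 131.  132.9 134.5 135.4]
top -85 52 x [43. 44. 48. 53. 57.] z [114.9 125.5 131.2 133.3 134.9 135.8]
top 64 44 x [43. 45. 47. 54. 57.] z [115.  125.5 130.3 133.1 134.5 135.7]
top 80 51 x [43. 44. 48. 54. 58.] z [116.6 125.5 131.4 133.5 134.1 135.5]
cup [474.86094833 301.82699686  57.01649176]
pw [675.45129829 292.59414073  30.60942255]
tray [ 672.80835455 -340.54343806   14.44499394]
```

View pics/fin.png

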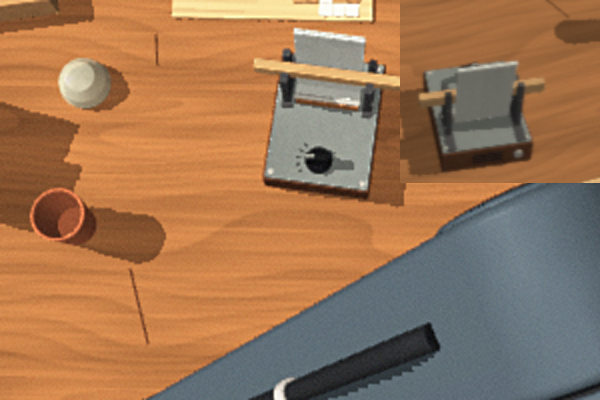

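The final picture shows the cover propped on the bar at (330,70) and the knob turned at (318,158). The cup and paperweight have not moved. Handing in.

```bash
python3 -c "
from rig import env
print(env.close_job())"
```

```text
the job is handed in; nothing more can be done
None
```

The cover is propped open on the pale wooden bar and the knob is turned clockwise to its stop. I handed the job in at about 25 s of the 64 s allowed.

- **Bar and cover:** I gripped the bar by its right end, raised the cover from under its lip and slid the bar back over the rests. I felt the upstands at about 6 N and lowered the bar into both slots at under 5 N. At the last check it lay level, its top at about z 133 mm at both ends (132 expected). The cover was standing against it.
- **Knob:** I turned it until the wrist torque rose from 0 to about 1 N m. The camera then put it at about 1.41 rad; the stop is at 1.4.
- **Other loose things:** the cup, paperweight and tray were within 1 mm of where they started. I did not measure the orange, yellow or small pale bars at the end; no move was made at them.
- **Robot:** the arm was clear and touching nothing when I handed in.

No check failed. The only small disagreement was the camera reading the bar's height 1 to 2 mm high, which is about its stated accuracy.

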